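# Refit the filter lid of a dust extractor

### The arm

A 7-joint arm with a two-finger parallel gripper is mounted at the origin on the work surface. World frame = base frame: x ahead of the robot, y to its left, z up, the work surface at z = 0. Lengths are in mm, angles in degrees, forces in N, time in s.
With the tool pointing down it reaches from about 400 to 850 mm from the base axis. Payload 10.4 kg.
Tool frame: the origin (TCP) lies on the centre line of the jaws, within the pads' length; the fingertips stand 14 mm ahead of it and the grasp point (between the pads) lies 5 mm behind it; y points along the fingers, x is the direction in which the jaws open and shut, and the axes are right-handed (so a half turn about y gives the same grasp; the last joint's range is limited). The gripper opens to 87 mm and grips with 3 to 60 N. Pads are 19 mm wide; open, the fingers measure 117 mm over their backs; the gripper's body (75 mm by 190 mm) begins 51 mm behind the grasp point.
Start: joints at [-70.967, 19.034, -3.707, 83.658, 1.238, 77.344, -5.071], TCP at [217.115, 586.099, 236.576] pointing down, gripper open.
Joint ranges: [-148.97, 148.97], [-28.65, 121.19], [-84.17, 76.75], [9.2, 138.47], [-72.65, 252.65], [3.7, 117.97], [-149.18, 149.18]. Speed limits (degrees/s): [127.2, 127.2, 159.86, 159.86, 180, 180, 180].

### API

Orientations are given as a 3x3 rotation matrix whose columns are the frame's x, y, z axes.
In Python, from station import bot gives the robot as it stands. The module is installed in compiled form; this text tells all that it offers.
- The arm moves only by the tool step_arm, never from a script. Its arguments are lists of equal length, an entry for each row: "rotation": the turn, a rotation vector about the tool's x, y, z in rad, a list of three; "offset": the shift along the tool's x, y, z in units of 50 mm (1.0 is 50 mm), a list of three; "jaw": the opening, from 0 (shut) to 1 (fully open). In form: {"rotation": [[wx, wy, wz], ...], "offset": [[tx, ty, tz], ...], "jaw": [jaw, ...]}. A call has 1 to 10 rows; each row is the pose to reach, as a shift and turn from the pose measured when the call began, along the tool's axes at that moment; what a row does not reach only later rows make up. A row lasts 1/8 s, in which the tool goes at most 62.5 mm and 10.7 degrees, less where a joint would pass 70% of its speed; a pose out of reach is approached as far as the arm can. A call with a gripper value outside its range is refused whole. The fingers move at their own pace and stop on an object; the grip force is fixed at half the most. Time passes only in rows, so rows that repeat a pose let the fingers close. It gives the time, the measured TCP pose, the force and the opening at its end, in the units of the state.
- bot.sense(): the state, without advancing time (a new reading comes with each control period).
- bot.camera(name): name is "side" or "top" or "wrist"; returns a dict with "img" (384x512x3 uint8, red, green, blue), "z_map" (384x512 float32, mm along the optical axis (not along the pixel's ray), 0 where there is no reading), "fx", "fy", "cx", "cy" (pixels), "camera_from_world" (4x4, takes a point from world to camera coordinates). Camera axes: x right, y down, z forward; pixel columns grow to the right and rows downward; lengths in mm; the calibration is good to about 2 mm. A picture is of the moment at which its call begins.
- bot.finish_job(): hands the job in, once; it reports no verdict.
The state is a dict: "time_s": time; "qpos": joint angles; "dq": joint speeds; "joint_efforts": joint torques, N m; "tool_pos": TCP position; "orientation": TCP orientation; "contact_force": force on the tool from outside, world axes, zero at the start; "wrist_torque": the same for the moment, N m; "grip_width": finger opening in mm.
Only numpy, scipy, OpenCV 4.12 (cv2) and the standard library are available. Lean on these libraries where they do the work, as an engineer would, in place of code of your own. Each camera call takes 0.05 s, during which the arm holds its last target.

### The job

Put the blue lid back on the grey dust extractor's filter bay: hook the lid's metal lip under the steel ledge with the lid held at a tilt, then swing it down and press it fully home until the red spring catch snaps over the opposite edge, and let go. Work gently: never push or pull the lid against the housing with 40 N or more. Leave the other things on the bench where they are.

Things in the scene. Friction and masses are not known exactly. Their poses are not given: they have to be found in the camera images.
- bay (a point): Open filter bay in the extractor's top: middle of the seat plane, the level of the rails that carry the lid's underside, 90 mm above the bench. z up, +x from ledge to catch (roughly away from the robot). Rails: beyond y = +-66 mm all along, and beyond x = 60 mm. Between them the bay is open, 22 mm deep under the seat plane and back to x = -106 mm, so a tilted lip can dip in under the ledge.
- extractor: Grey dust extractor housing, fixed to the bench, 260 x 220 mm, 100 mm high, white pleated filter inside, black hose port at its +x end. Origin under the bay's centre on the bench; axes as bay. On it sits a top frame with steel ledge, recess walls and catch, screwed through slots: rigid, but shifted as one by an unmeasured -8 to +8 mm along x from the x places given here. Feel for it.
- lid: Loose blue lid, 0.2 to 0.33 kg: plate 150 x 150 x 10 mm; origin at the centre of its underside; z up, x from the lip to the front edge. The metal lip, 4 mm thick, 110 mm wide, flush with the underside, stands out 14 mm from the -x edge. It starts flat on the bench, handle up, lip towards the robot. Seated it lies level in the recess, lip under the ledge, with 2.5 mm play in x, 3 mm either way in y.
- lid_grip (a point): Centre of the lid's black bar handle, at (+10, 0, +41) mm in the lid's axes (41 mm above its underside). The bar runs along y: 84 mm long, 16 mm wide, 18 mm high, free beneath between two end posts 12 mm wide at y = +-36 mm. Lid's -x edge is at x = -85 mm from here, its lip's end at -99 mm, its front edge at +65 mm.
- ledge_nominal (a point): Where the middle of the ledge's edge would be, mid-thickness, with the top frame unshifted: (-76, 0, +8) mm from bay. The true edge is up to 8 mm from here along x. The ledge is 4 mm thick, its underside 6 mm and its top 10 mm above the seat plane. The frame's other walls, flush with its top: +x wall 152.5 mm beyond the ledge's edge, side walls at y = +-78 mm. Catch top: 25 mm above the seat.
- lid_lip (a point): Middle of the lip's outer edge, half-way through its thickness (2 mm above the underside); axes as the lid. Seated it is 2 mm above the seat plane, about 13 mm behind the ledge's edge.
- lid_front (a point): Middle of the lid's front edge, on its top face; axes as the lid. Seated it is 10 mm above the seat plane, about 151 mm beyond the ledge's edge.
- catch (a joint): Red spring catch, mid +x end, 36 mm wide; m, 0 out, 0.009 pushed back. Its nose overhangs the recess by 5 mm, tip 11.5 mm above the seat plane; its steep upper ramp lets a lid edge coming down push it back (8 to 15 N down on the front edge, up to twice that at the handle), then it springs out over the lid. Latched: about 0 to 0.0025. It rests at 0 with no lid. Fingers need not touch it.
- spray_can_mid (a point): Bystander: blue and metal spray can, 52 mm diameter, 150 mm high; point at half height.
- glue_bottle_mid (a point): Bystander: small white bottle with a red cap, 34 mm diameter, 85 mm high; point at half height.
- sanding_block_mid (a point): Bystander: cork sanding block, 70 x 110 x 32 mm; its centre.
- offcut_mid (a point): Bystander: brown wood offcut, 60 x 40 x 30 mm; its centre.
- mitred_batten_mid (a point): Bystander: dark wooden batten with a pointed end, about 220 x 40 x 30 mm along its x; its centre.
- screw_tray_mid (a point): Bystander: orange divided tray, 100 x 140 x 30 mm; its centre.
There are look-alikes about, which are no part of the job. Of the things like the lid, leave any that is green; of the rest the larger one is meant.

How it is judged (in metres and radians):
On the way, in this order (a step that is already met when the one before it is completed fails the run):
1. the lid is hooked at a tilt: its lip below the ledge's underside at the ledge end of the bay, the lid tilted by more than 7 degrees (x of lid_lip in the frame of bay below -0.076 m and z of lid_lip in the frame of bay below 0.006 m and angle between lid_grip's own z axis and vertical above 0.12 rad), for 0.1 s.
2. the lid is down in its seat and the catch has sprung over its front edge (x of lid_lip in the frame of bay below -0.076 m and z of lid_lip in the frame of bay below 0.006 m and z of lid_front in the frame of bay between 0.0075 and 0.012 m and x of lid_front in the frame of bay between 0.063 and 0.087 m and y of lid_front in the frame of bay between -0.005 and 0.005 m and angle between the z axis of lid_grip and the z axis of bay, either way round below 0.03 rad and value of joint catch below 0.0045 m), for 0.2 s.
At the end, for the whole second after the job is handed in: The lid lies in the bay, level within 0.03 rad, its lip under the ledge, its front edge's top 7.5 to 12 mm above the seat plane, within 5 mm across and between x = 63 and 87 mm, the catch out over it (reading under 4.5 mm), released and at rest (all of step 2 and linear speed of lid below 0.02 m/s and contact force between the fingers and lid below 0.1 N); the robot touches nothing.
It fails at once if the lid is pushed against the housing or catch with more than 40 N (contact force between lid and extractor above 40 N).
It fails at once if one of the bystanders is moved by more than 30 mm (distance of any of spray_can_mid, glue_bottle_mid, sanding_block_mid, offcut_mid, mitred_batten_mid, screw_tray_mid from where it was at the start of the episode above 0.03 m).
It also fails if it takes over 58 s, if anything falls off the work surface, if the arm or the gripper's body presses on something with over 40 N, if the wrist force passes 120 N, or if a joint passes its speed limit or range.

## Working session

There is one attempt and no reset: what is moved stays moved. The work goes in short steps, Python scripts to look and compute and a tool call to move; the robot and the scene stay as the last step left them, time stands still between calls to the robot, and variables do not carry over. Pictures are saved under pics/ and viewed, and the job is handed in when it is done.

Besides the shell and the picture viewer there is one more tool, called as name(argument=value, ...) on one line, values as JSON. step_arm: Moves the arm, as the interface text tells. Its arguments: {"type":"object","properties":{"rotation":{"type":"array"},"offset":{"type":"array"},"jaw":{"type":"array"}},"required":["rotation","offset","jaw"]}

```bash
mkdir -p pics
cat > h.py <<'E'
import numpy as np, cv2, json
from station import bot
def cam(n):
    c=bot.camera(n); np.savez('last_%s.npz'%n,**{k:np.array(v) for k,v in c.items()}); return c
def world(c,u,v,z=None):
    T=np.linalg.inv(c['camera_from_world']); z=c['z_map'][v,u] if z is None else z
    p=np.stack([(u-c['cx'])/c['fx']*z,(v-c['cy'])/c['fy']*z,z+0*u,np.ones_like(z)],-1)
    return (p@T.T)[...,:3]
def cloud(c):
    v,u=np.mgrid[0:384,0:512]; return world(c,u,v)
def save(n,img): cv2.imwrite('pics/'+n,cv2.cvtColor(np.ascontiguousarray(img),cv2.COLOR_RGB2BGR))
E
python3 - <<'E'
from h import *
s=bot.sense(); print({k:np.round(v,2).tolist() for k,v in s.items()})
for n in ['top','side','wrist']:
    c=cam(n); save(n+'0.png',c['img']); print(n,np.round(np.linalg.inv(c['camera_from_world']),2).tolist(),c['fx'])
E
```

```text
{'time_s': 0.0, 'qpos': [-70.97, 19.07, -3.71, 83.71, 1.24, 77.34, -5.07], 'dq': [-0.09, -0.02, -0.02, -0.06, 0.02, -0.06, -0.02], 'joint_efforts': [-0.0, -62.33, 0.02, -38.99, -0.06, 0.04, 0.0], 'tool_pos': [216.99, 585.73, 235.76], 'orientation': [[0.35, -0.0, -0.94], [0.94, -0.0, 0.35], [-0.0, -1.0, -0.0]], 'contact_force': [1.1, -0.43, 0.5], 'wrist_torque': [-0.02, 0.01, -0.03], 'grip_width': 87.23}
top [[-0.0, -0.99, 0.1, 332.08], [-1.0, 0.0, 0.0, -8.99], [-0.0, -0.1, -1.0, 1647.69], [0.0, 0.0, 0.0, 1.0]] 490.8118582730308
side [[0.78, -0.47, 0.4, -80.75], [-0.62, -0.58, 0.53, -797.66], [-0.02, -0.67, -0.74, 1143.73], [0.0, 0.0, 0.0, 1.0]] 497.70757819378423
wrist [[0.35, 0.91, 0.23, 154.49], [0.94, -0.34, -0.09, 608.55], [-0.0, 0.25, -0.97, 383.5], [0.0, 0.0, 0.0, 1.0]] 291.68800030401053
```

View pics/top0.png

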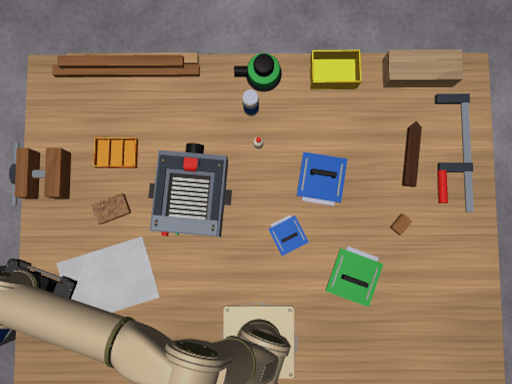

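View pics/side0.png

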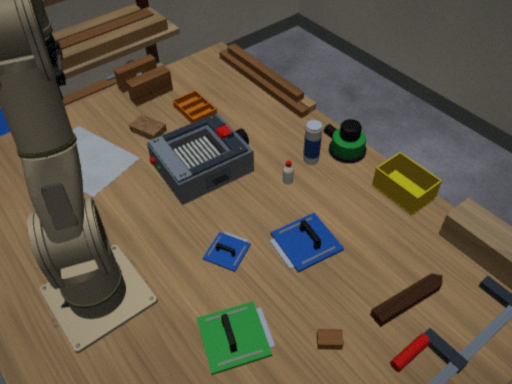

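View pics/wrist0.png

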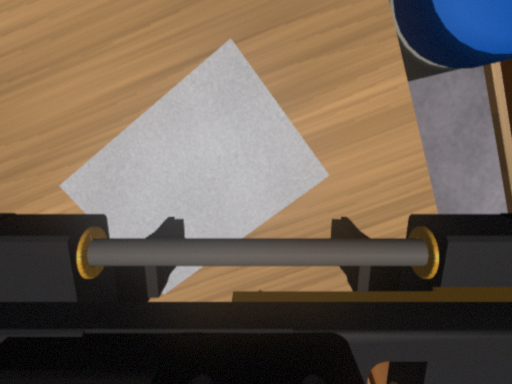

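Lid-like things in the top view are a large blue one at (322,178), a small blue one at (288,235) and a green one at (355,276). Green is excluded, and of the other two the larger is (322,178), with its lip towards the robot. The extractor is at (190,193). I'll check this in a crop and measure.

```bash
cat > m.py <<'E'
from h import *
c=np.load('last_top.npz'); P=cloud(c); img=c['img'].astype(int)
hsv=cv2.cvtColor(c['img'],cv2.COLOR_RGB2HSV)
blue=(abs(hsv[...,0].astype(int)-109)<14)&(hsv[...,1]>150)&(hsv[...,2]>80)
n,l,st,ce=cv2.connectedComponentsWithStats(blue.astype(np.uint8))
for i in range(1,n):
    if st[i,4]>80: print('blue',st[i],ce[i])
def box(m,name):
    q=P[m]; r=cv2.minAreaRect(q[:,:2].astype(np.float32)); print(name,len(q),np.round(r[0],1),np.round(r[1],1),round(r[2],2),'z',np.round(np.percentile(q[:,2],[5,50,95]),1)); return r
win=np.zeros((384,512),bool); win[145:212,290:355]=1
box(win&(P[...,2]>6)&(P[...,2]<20),'plate')
box(win&(P[...,2]>30),'bar')
box(win&(P[...,2]>1.8)&(hsv[...,1]<60)&(hsv[...,2]>120),'lip')
win[:]=0; win[145:245,145:240]=1
z=P[...,2]
box(win&(z>80)&(z<106),'frame')
red=win&((hsv[...,0]<8)|(hsv[...,0]>172))&(hsv[...,1]>150)&(z>85)
box(red,'catch')
white=win&(hsv[...,1]<40)&(hsv[...,2]>200); box(white,'filter')
im=cv2.resize(np.hstack([c['img'][140:250,140:250],c['img'][140:250,260:370]]),None,fx=3.6,fy=3.6,interpolation=cv2.INTER_CUBIC); save('crop0.png',im)
g=win&(z>30)
print(np.round(z[150:245:3,188],0));
E
python3 m.py
```

```text
blue [ 297  153   50   49 1585] [321.68391167 177.23217666]
blue [269 216  39  39 672] [287.96428571 235.07142857]
plate 1819 [ 537.2 -217.8] [216.7 224.2] 89.35 z [ 6.5 10.6 16.7]
bar 150 [ 465.8 -113.3] [ 71.4 331.6] 39.89 z [  37.9   50.4 1647.7]
lip 252 [ 458.2 -176.3] [185.7 375.7] 63.32 z [ 2.6  7.5 17.3]
frame 3559 [495.2 221.4] [222.2 284.9] 84.8 z [ 85.6  97.3 104.3]
catch 182 [470.8 103.5] [353.5  51.6] 47.34 z [104.8 111.6 118. ]
filter 32 [476.2 256.6] [ 43.9 105.4] 80.74 z [62.7 68.1 72.4]
[ 80.  92.  93. 115. 112. 115. 112.  90.  69.  66.  71.  69.  53.  72.
  74.  51.  65.  57.  55.  60.  67.  62.  66.  98.  97.  96.  98.  99.
   7.   5.  -4.   0.]
```

```bash
ls pics
```

```text
crop0.png
side0.png
top0.png
wrist0.png
```

View pics/crop0.png

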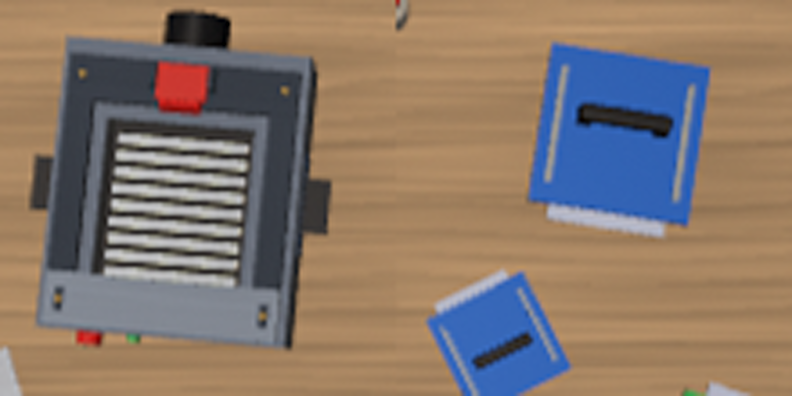

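The crop shows the big blue lid with its bar handle and its lip at the bottom edge (towards the robot). The extractor has its ledge at the bottom and the red catch at the top. Next I'll project colour edges at known heights.

```bash
cat > m2.py <<'E'
from h import *
def atz(c,uv,h):
    uv=np.asarray(uv,float); T=np.linalg.inv(c['camera_from_world']); d=np.stack([(uv[:,0]-c['cx'])/c['fx'],(uv[:,1]-c['cy'])/c['fy'],np.ones(len(uv))],-1)@T[:3,:3].T
    o=T[:3,3]; return (o+d*((h-o[2])/d[:,2])[:,None])
def rect(c,mask,h,name):
    n,l,st,ce=cv2.connectedComponentsWithStats(mask.astype(np.uint8)); i=1+np.argmax(st[1:,4])
    v,u=np.nonzero(l==i); q=np.concatenate([atz(c,np.stack([u+a,v+b],-1),h)[:,:2] for a in(-.5,.5) for b in(-.5,.5)])
    r=cv2.minAreaRect(q.astype(np.float32)); print(name,len(u),'ctr',np.round(r[0],1),'size',np.round(r[1],1),'ang',round(r[2],2)); return r
E
python3 - <<'E'
from m2 import *
for n,w1,w2 in [('top',(145,212,290,355),(145,245,145,240)),('side',(205,275,260,350),(105,205,140,260))]:
    c=np.load('last_%s.npz'%n); hsv=cv2.cvtColor(c['img'],cv2.COLOR_RGB2HSV).astype(int); H,S,V=hsv[...,0],hsv[...,1],hsv[...,2]
    w=np.zeros((384,512),bool); w[w1[0]:w1[1],w1[2]:w1[3]]=1
    rect(c,w&(abs(H-109)<14)&(S>150)&(V>120),10,n+' lid')
    rect(c,w&(V<60),50,n+' bar')
    w[:]=0; w[w2[0]:w2[1],w2[2]:w2[3]]=1
    rect(c,w&((H<8)|(H>172))&(S>150)&(V>150),113,n+' catch')
    rect(c,w&~((H<25)&(H>8)&(S>60)),100,n+' ext')
E
```

```text
top lid 1564 ctr [ 540.1 -216.2] size [150.7 150.7] ang 80.72
top bar 113 ctr [ 547.7 -215.5] size [84.4 20.7] ang 80.17
top catch 160 ctr [571.4 212.9] size [46.1 41.9] ang 83.97
top ext 6076 ctr [489.1 213.2] size [263.3 292.3] ang 88.65
side lid 1695 ctr [ 539.7 -216.9] size [150.9 152.3] ang 80.88
side bar 221 ctr [ 539.2 -228.7] size [105.8  33.2] ang 79.21
side catch 69 ctr [574.1 211.5] size [43.4 33.4] ang 86.6
side ext 6094 ctr [472.  178.6] size [303.9 308.9] ang 84.46
```

step_arm(rotation=[[0,0.13,0],[0,0.26,0],[0,0.4,0],[0,0.53,0],[0,0.66,0],[0,0.8,0],[0,0.93,0],[0,1.06,0],[0,1.19,0],[0,1.326,0]], offset=[[-0.68,0,-0.8],[-1.37,0,-1.6],[-2.06,0,-2.39],[-2.74,0,-3.18],[-3.43,0,-3.98],[-4.12,0,-4.77],[-4.8,0,-5.57],[-5.49,0,-6.36],[-6.17,0,-7.16],[-6.86,0,-7.95]], jaw=[1,1,1,1,1,1,1,1,1,1])

```text
time_s: 1.4
tool_pos: [471.1, 124.5, 236.4]
orientation: [[0.993, -0.0, 0.114], [-0.114, -0.001, 0.993], [-0.0, -1.0, -0.001]]
contact_force: [0.7, -0.1, -0.0]
grip_width: 87.4
```

Run:
```python
from h import *
c=cam('wrist'); s=bot.sense(); print(s['time_s'],np.round(s['tool_pos'],1),np.round(s['orientation'],3).tolist(),np.round(s['qpos'],1),np.round(s['contact_force'],1))
save('wrist1.png',cv2.resize(c['img'],(800,600)))
```

```text
1.45 [473.9 117.4 236.6] [[0.992, 0.001, 0.129], [-0.129, -0.003, 0.992], [0.002, -1.0, -0.003]] [-4.25e+01  8.00e-01  2.35e+01  1.05e+02 -1.00e-01  7.43e+01 -2.63e+01] [ 1.2 -7.1 -0.6]
```

View pics/wrist1.png

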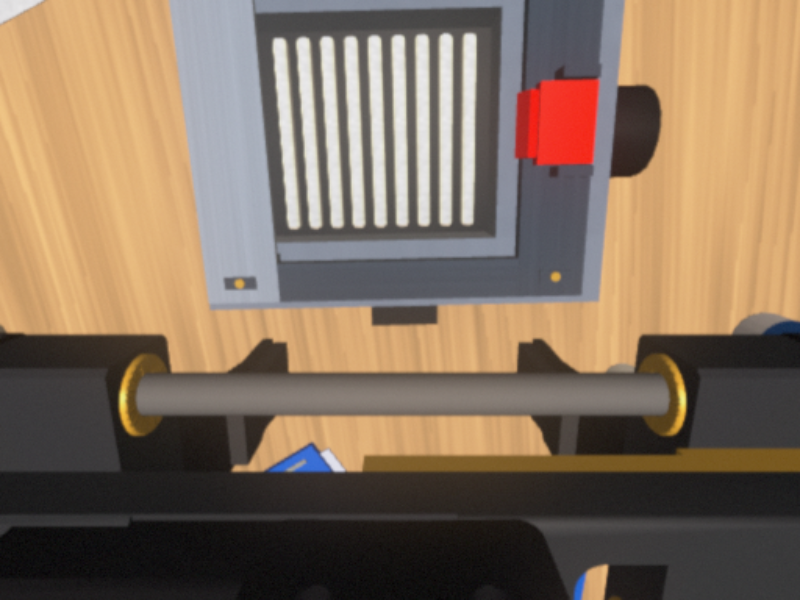

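The arm was still settling. The ledge (left band), the recess, the catch at (557,122) and the filter are all in view. I'll shift a little to get the whole extractor in frame, then measure.

step_arm(rotation=[[0,-0.02,0],[0,-0.02,0],[0,-0.02,0],[0,-0.02,0],[0,-0.02,0]], offset=[[0,-0.5,0.3],[0,-0.9,0.6],[0,-0.9,0.6],[0,-0.9,0.6],[0,-0.9,0.6]], jaw=[1,1,1,1,1])

```text
time_s: 2.08
tool_pos: [477.2, 146.6, 280.6]
orientation: [[0.994, 0.0, 0.109], [-0.109, -0.004, 0.994], [0.001, -1.0, -0.004]]
contact_force: [-0.3, -0.4, 0.3]
grip_width: 86.6
```

Run:
```python
from h import *
c=cam('wrist'); s=bot.sense(); print(s['time_s'],np.round(s['tool_pos'],1),np.round(s['contact_force'],1))
save('wrist2.png',cv2.resize(c['img'][0:250,80:440],(792,550),interpolation=cv2.INTER_CUBIC))
P=cloud(c); np.save('P_ext.npy',P); import shutil; shutil.copy('last_wrist.npz','ext.npz')
```

```text
2.125 [477.3 146.7 280.8] [0.6 0.3 0.1]
```

View pics/wrist2.png

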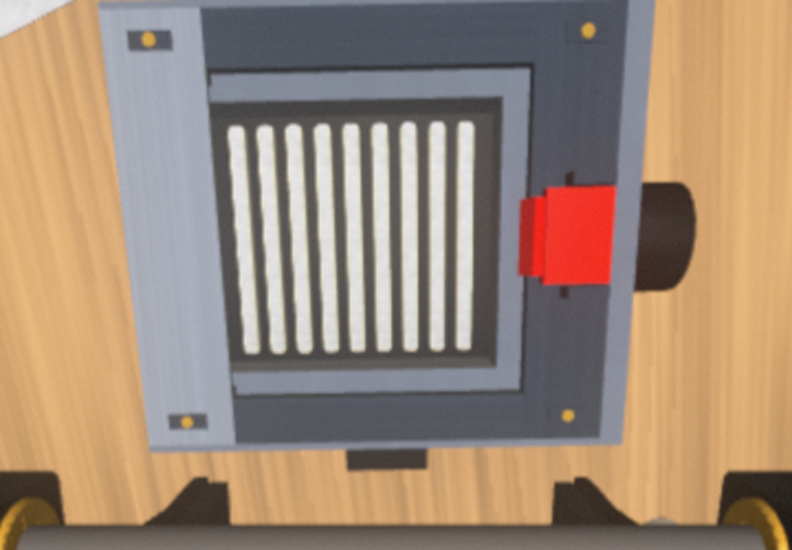

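Whole bay visible: ledge edge crop (205,10)–(234,440), +x recess wall (533,66)–(522,392), side walls at rows ~67 and ~393, catch nose tip x≈519.

Run:
```python
from m2 import *
c=np.load('ext.npz'); P=np.load('P_ext.npy')
g=cv2.cvtColor(c['img'],cv2.COLOR_RGB2GRAY).astype(np.float32)
def px(X,Y): return np.array([80+X*360/792-.5+.0, Y*250/550-.5])
def edge(a,b,h,name,n=40,w=5):
    a=px(*a);b=px(*b); d=(b-a)/np.linalg.norm(b-a); nn=np.array([-d[1],d[0]]); pts=[]
    for t in np.linspace(.06,.94,n):
        q=a+t*(b-a); s=np.arange(-w,w+.01,.25); xy=q+s[:,None]*nn
        pr=cv2.remap(cv2.GaussianBlur(g,(0,0),.7),xy[:,0].astype(np.float32).reshape(1,-1),xy[:,1].astype(np.float32).reshape(1,-1),cv2.INTER_LINEAR)[0]
        gr=np.abs(np.gradient(pr)); k=gr.argmax(); pts.append(xy[k])
    W=atz(c,pts,h)[:,:2]
    vx,vy,x0,y0=cv2.fitLine(W.astype(np.float32),cv2.DIST_HUBER,0,.5,.01).ravel()
    r=np.abs((W-[x0,y0])@[-vy,vx]); az=np.degrees(np.arctan2(vy,vx)); print(name,'mid',np.round(atz(c,[(a+b)/2],h)[0,:2],1),'line pt',np.round([x0,y0],1),'az',round(az,2),'res',round(float(np.median(r)),2)); return np.array([x0,y0]),np.array([vx,vy])
L=edge((205,15),(233,435),100,'ledge')
Wx=edge((533,70),(522,388),100,'xwall')
A=edge((215,67),(528,66),100,'sideP'); B=edge((240,395),(518,391),100,'sideN')
O=edge((160,447),(600,442),100,'outerN')
O=edge((108,60),(148,440),100,'outer-x')
for n,p in [('s1',(148,39)),('s2',(187,422)),('s3',(588,30)),('s4',(568,415))]:
    print(n,np.round(atz(c,[px(*p)],100)[0],1))
hsv=cv2.cvtColor(c['img'],cv2.COLOR_RGB2HSV).astype(int)
m=((hsv[...,0]<6)|(hsv[...,0]>174))&(hsv[...,1]>170)&(hsv[...,2]>100); m[220:]=0; m[:,:280]=0
rect(c,m,114,'catch')
# depth stats
def zmed(X,Y):
    u,v=px(X,Y).round().astype(int); return np.round(np.median(P[v-3:v+4,u-3:u+4,2]),1)
print('z ledge',zmed(170,220),'z +x frame',zmed(570,100),'rail',zmed(515,200),zmed(360,378),'catch',zmed(580,230))
```

```text
ledge mid [403.2 238.1] line pt [402.3 234.1] az 84.73 res 0.14
xwall mid [552.9 219.7] line pt [551.4 219. ] az 84.78 res 0.55
sideP mid [485.4 299.4] line pt [488.8 297.3] az -5.4 res 0.25
sideN mid [471.3 146.3] line pt [459.  147.8] az -5.32 res 0.3
outerN mid [468.7 118.4] line pt [476.1 118.9] az -5.34 res 0.74
outer-x mid [356.5 231.3] line pt [352.5 223.3] az 84.5 res 0.97
s1 [385.2 321.9 100. ]
s2 [368.9 141.9 100. ]
s3 [585.3 303.6 100. ]
s4 [568.8 123.7 100. ]
catch 1724 ctr [568.2 214.4] size [44.7 43.8] ang 84.29
z ledge 99.4 z +x frame 99.7 rail 89.8 89.6 catch 111.6
```

step_arm(rotation=[[0,0.01,0],[0,0.02,0],[0,0.03,0],[0,0.04,0],[0,0.051,0],[0,0.051,0],[0,0.051,0],[0,0.051,0],[0,0.051,0],[0,0.051,0]], offset=[[0.25,0.1,-1.1],[0.5,0.2,-2.2],[0.75,0.3,-3.3],[1.0,0.4,-4.4],[1.25,0.5,-5.5],[1.5,0.6,-6.6],[1.75,0.7,-7.7],[2.02,0.8,-8.69],[2.02,0.8,-8.69],[2.02,0.8,-8.69]], jaw=[1,1,1,1,1,1,1,1,1,1])

```text
time_s: 3.38
tool_pos: [530.1, -296.1, 241.8]
orientation: [[0.987, -0.001, 0.16], [-0.16, -0.003, 0.987], [-0.0, -1.0, -0.003]]
contact_force: [0.1, 0.5, 0.3]
grip_width: 86.8
```

step_arm(rotation=[[0,0,0],[0,0,0]], offset=[[0,0,0],[0,0,0]], jaw=[1,1])

```text
time_s: 3.62
tool_pos: [530.4, -294.8, 242.1]
orientation: [[0.987, 0.0, 0.158], [-0.158, -0.002, 0.987], [0.0, -1.0, -0.002]]
contact_force: [-0.7, -0.2, 0.4]
grip_width: 87.2
```

Run:
```python
from m2 import *
c=cam('wrist'); s=bot.sense(); print(s['time_s'],np.round(s['tool_pos'],1),np.round(s['orientation'],3).tolist(),np.round(s['contact_force'],1))
save('wrist3.png',cv2.resize(c['img'],(800,600)))
hsv=cv2.cvtColor(c['img'],cv2.COLOR_RGB2HSV).astype(int); H,S,V=hsv[...,0],hsv[...,1],hsv[...,2]
rect(c,(abs(H-109)<14)&(S>150)&(V>90),10,'lid')
```

```text
3.675 [ 530.4 -295.1  242.1] [[0.987, 0.0, 0.159], [-0.159, -0.003, 0.987], [0.0, -1.0, -0.003]] [-0.3 -0.  -0.2]
lid 12362 ctr [ 540.5 -215. ] size [147.1 149. ] ang 80.87
```

View pics/wrist3.png

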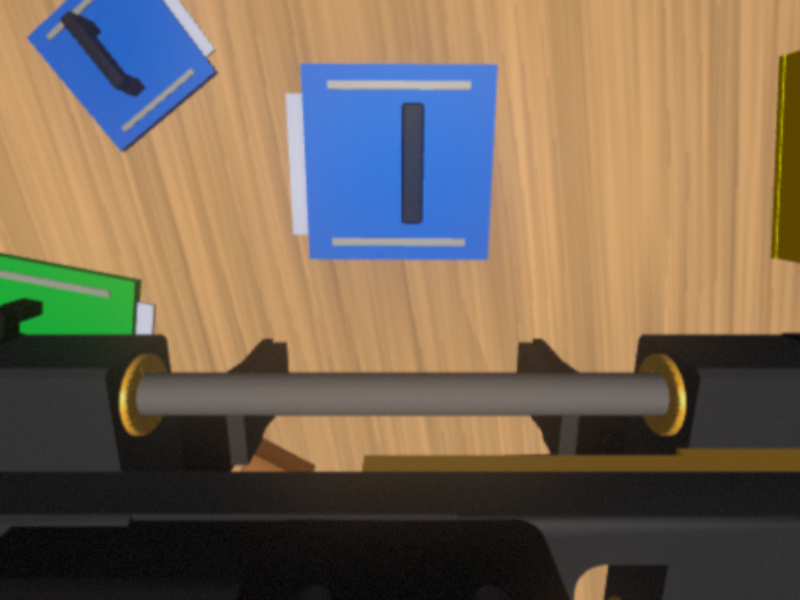

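The large blue lid is at (400,162), with its lip on the left (-x) side and the bar at (413,162), square to the jaws. I'll grasp it.

step_arm(rotation=[[0,0,0],[0,0,0],[0,0,0],[0,0,0],[0,0,0],[0,0,0],[0,0,0],[0,0,0]], offset=[[0.07,0.5,0.8],[0.143,1.2,1.6],[0.143,2.0,1.6],[0.143,2.8,1.6],[0.143,3.4,1.6],[0.143,3.9,1.6],[0.143,4.12,1.6],[0.143,4.12,1.6]], jaw=[1,1,1,1,1,1,1,1])

```text
time_s: 4.68
tool_pos: [550.0, -217.5, 35.8]
orientation: [[0.987, -0.001, 0.158], [-0.158, -0.003, 0.987], [-0.0, -1.0, -0.003]]
contact_force: [0.7, 0.3, 0.6]
grip_width: 86.8
```

Run:
```python
from m2 import *
c=cam('side'); s=bot.sense(); print(s['time_s'],np.round(s['tool_pos'],1),np.round(s['orientation'],3).tolist(),np.round(s['contact_force'],1))
save('side4.png',cv2.resize(c['img'][150:310,200:420],(792,576),interpolation=cv2.INTER_CUBIC))
```

```text
4.725 [ 550.6 -217.7   36.6] [[0.987, 0.001, 0.158], [-0.158, -0.003, 0.987], [0.001, -1.0, -0.003]] [0.  0.1 1.5]
```

View pics/side4.png

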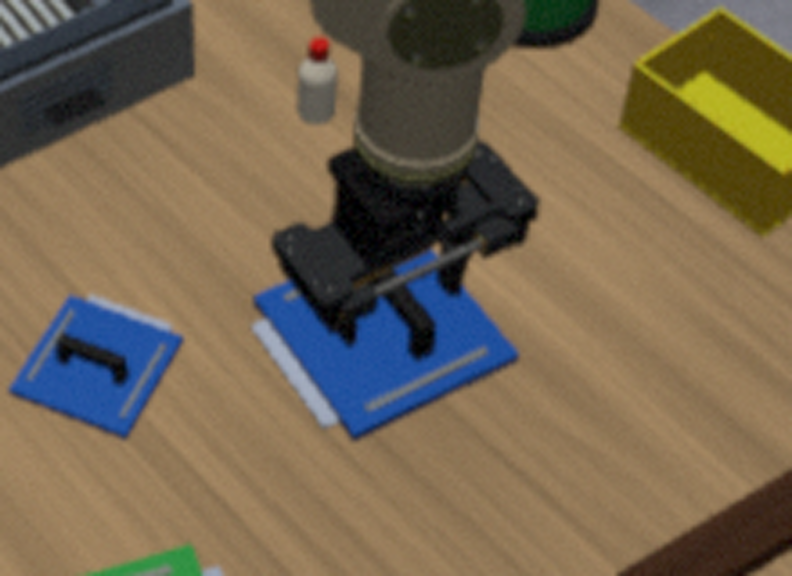

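The fingers straddle the bar of the large blue lid, with the bar at about (410,315). I'll close on it.

step_arm(rotation=[[0,0,0],[0,0,0],[0,0,0],[0,0,0],[0,0,0],[0,0,0],[0,0,0],[0,0,0]], offset=[[0,0,0],[0,0,0],[0,0,0],[0,0,0],[0,0,0],[0,0,0],[0,0,0],[0,0,0]], jaw=[0,0,0,0,0,0,0,0])

```text
time_s: 5.72
tool_pos: [550.5, -217.7, 36.6]
orientation: [[0.987, 0.001, 0.158], [-0.158, -0.003, 0.987], [0.001, -1.0, -0.003]]
contact_force: [1.2, -1.0, -0.3]
grip_width: 15.8
```

step_arm(rotation=[[0,0,0],[0,0,0],[0,0,0],[0,0,0],[0,0,0],[0,0,0],[0,0,0],[0,0,0]], offset=[[0,-0.2,0],[0,-0.7,0],[0,-1.4,0],[0,-2.1,0],[0,-2.8,0],[0,-3.5,0],[0,-3.9,0],[0,-3.9,0]], jaw=[0,0,0,0,0,0,0,0])

```text
time_s: 6.72
tool_pos: [550.8, -217.6, 233.1]
orientation: [[0.987, 0.003, 0.159], [-0.159, -0.003, 0.987], [0.004, -1.0, -0.003]]
contact_force: [0.1, 0.0, -3.2]
grip_width: 15.7
```

```bash
cat > plan.py <<'E'
from h import *
from scipy.spatial.transform import Rotation as R
YAW=np.radians(-5.3); EX=np.array([np.cos(YAW),np.sin(YAW),0]); EY=np.array([-np.sin(YAW),np.cos(YAW),0]); EZ=np.array([0,0,1.])
LEDGE=378.9; BY=265.7
GX,GY,GZ=10.,0.,36.3
def target(tilt,lx,lz,dy=0,dyaw=0):
    """lip bottom outer corner at ledge+lx, seat+lz"""
    t=np.radians(tilt); Rz=R.from_rotvec([0,0,np.radians(dyaw)]).as_matrix()
    e=Rz@EX
    xl=np.cos(t)*e+np.sin(t)*EZ; yl=Rz@EY; zl=np.cross(xl,yl)
    lip=EX*(LEDGE+lx)+EY*(BY+dy)+EZ*(90+lz)
    p=lip+(GX+89)*xl+GZ*zl-GY*yl
    return p,np.stack([xl,-zl,yl],1)
def move(p,Rt,s=None):
    s=s or bot.sense(); Rc=np.array(s['orientation']); 
    return np.round(Rc.T@(p-np.array(s['tool_pos']))/50,3).tolist(), np.round(R.from_matrix(Rc.T@Rt).as_rotvec(),4).tolist()
def where(s=None):
    s=s or bot.sense(); Rc=np.array(s['orientation']); p=np.array(s['tool_pos'])
    xl=Rc[:,0];zl=-Rc[:,1];yl=Rc[:,2]; lip=p-(GX+89)*xl-GZ*zl+GY*yl
    f=np.array(s['contact_force'])
    print('t',round(s['time_s'],2),'lip ex %.1f ey %.1f z %.1f'%(lip@EX-LEDGE,lip@EY-BY,lip[2]-90),'tilt %.2f roll %.2f yaw %.2f'%(np.degrees(np.arcsin(xl[2])),np.degrees(np.arcsin(yl[2])),np.degrees(np.arctan2(xl[1],xl[0]))+5.3),'F bay',np.round([f@EX,f@EY,f[2]],1),'T',np.round(s['wrist_torque'],2),'w',round(s['grip_width'],1),'tcp',np.round(p,1))
E
python3 - <<'E'
from plan import *
where(); p,Rt=target(15,4,81); print(p,move(p,Rt))
print(np.round(bot.sense()['qpos'],1))
E
```

```text
t 6.72 lip ex 91.0 ey -425.0 z 106.4 tilt 0.21 roll -0.15 yaw -3.83 F bay [ 0.1  0.1 -3.2] T [-0.11  0.03 -0.04] w 15.7 tcp [ 550.8 -217.6  233.1]
[491.66871169 221.23009771 231.68619296] ([-2.56, -0.003, 8.478], [0.0114, -0.0661, -0.2581])
[-18.1  17.7  43.5  91.4 -12.4  75.6  18. ]
```

step_arm(rotation=[[0.001,-0.007,-0.026],[0.002,-0.013,-0.052],[0.004,-0.02,-0.077],[0.005,-0.027,-0.103],[0.006,-0.033,-0.129],[0.007,-0.04,-0.155],[0.008,-0.046,-0.181],[0.009,-0.053,-0.207],[0.0105,-0.06,-0.232],[0.0114,-0.0661,-0.2581]], offset=[[-0.15,0,0.5],[-0.41,0,1.35],[-0.7,0,2.3],[-0.99,0,3.25],[-1.27,0,4.2],[-1.56,0,5.15],[-1.85,0,6.1],[-2.13,0,7.05],[-2.4,0,8.0],[-2.56,0,8.478]], jaw=[0,0,0,0,0,0,0,0,0,0])

```text
time_s: 7.98
tool_pos: [490.1, 223.7, 230.0]
orientation: [[0.962, 0.257, 0.089], [-0.086, -0.024, 0.996], [0.258, -0.966, -0.001]]
contact_force: [0.7, -0.6, -3.4]
grip_width: 15.6
```

step_arm(rotation=[[0,0,0],[0,0,0],[0,0,0]], offset=[[0,0,0],[0,0,0],[0,0,0]], jaw=[0,0,0])

```text
time_s: 8.35
tool_pos: [490.4, 222.3, 229.7]
orientation: [[0.962, 0.256, 0.091], [-0.088, -0.025, 0.996], [0.257, -0.966, -0.002]]
contact_force: [0.8, -0.1, -3.4]
grip_width: 15.8
```

Run:
```python
from plan import *
where(); p,Rt=target(15,4,40); print(move(p,Rt))
for n in ['wrist','side','top']:
    c=cam(n); save(n+'5.png',cv2.resize(c['img'],(800,600)) if n=='wrist' else cv2.resize(c['img'][60:210,110:310] if n=='side' else c['img'][130:260,120:280],(800,600),interpolation=cv2.INTER_CUBIC))
```

```text
t 8.35 lip ex 2.5 ey 0.7 z 79.1 tilt 14.91 roll -0.09 yaw 0.09 F bay [ 0.8 -0.  -3.4] T [-0.06  0.54  0.02] w 15.8 tcp [490.4 222.3 229.7]
([-0.174, 0.761, -0.017], [0.0012, 0.0016, -0.0016])
```

View pics/wrist5.png

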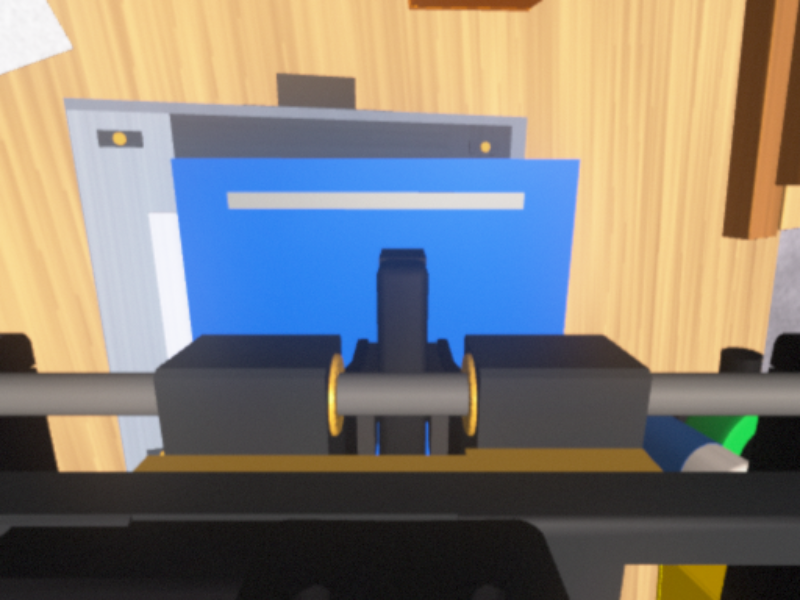

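View pics/side5.png

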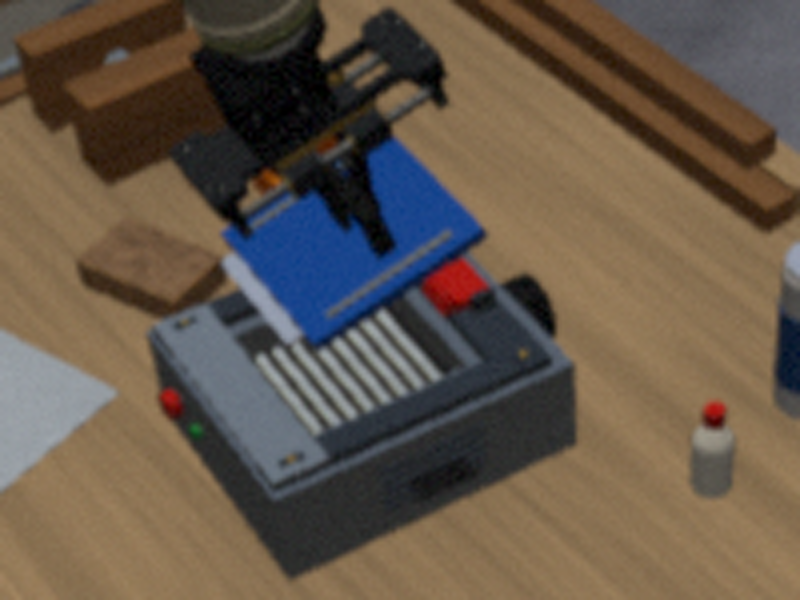

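View pics/top5.png

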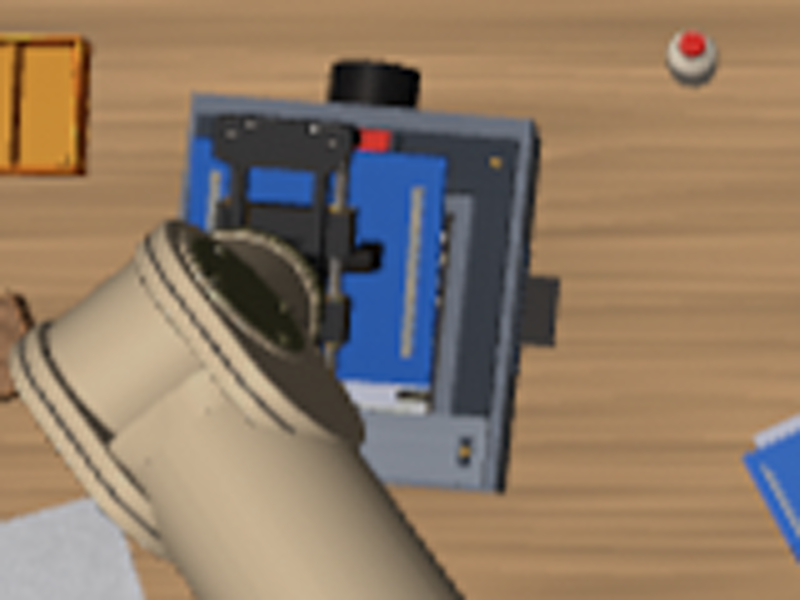

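Side view: the lid hangs tilted over the bay, lip at the low end near the ledge. In the wrist view the lid's +y edge is at row 159, from column 173 to 578. I'll use that edge to get the lid's pose in the hand.

```bash
cat > inhand.py <<'E'
from plan import *
def inhand(c,s):
    Rc=np.array(s['orientation']);p=np.array(s['tool_pos']); xl=Rc[:,0];zl=-Rc[:,1];yl=Rc[:,2]; o=p-GX*xl-GZ*zl
    hsv=cv2.cvtColor(c['img'],cv2.COLOR_RGB2HSV).astype(int); H,S,V=hsv[...,0],hsv[...,1],hsv[...,2]
    m=((abs(H-109)<14)&(S>150)&(V>90)).astype(np.uint8); m[215:]=0
    n,l,st,_=cv2.connectedComponentsWithStats(m); i=1+np.argmax(st[1:,4]); m=l==i
    def tolid(uv,h=10):
        T=np.linalg.inv(c['camera_from_world']); uv=np.asarray(uv,float)
        d=np.stack([(uv[:,0]-c['cx'])/c['fx'],(uv[:,1]-c['cy'])/c['fy'],np.ones(len(uv))],-1)@T[:3,:3].T; q=T[:3,3]
        t=((o+h*zl-q)@zl)/(d@zl); W=q+d*t[:,None]-o; return np.stack([W@xl,W@yl],-1)
    cols=np.arange(130,350,5); cols=[u for u in cols if m[:200,u].any()]
    top=tolid([(u,np.argmax(m[:,u])-.5) for u in cols]); 
    rows=range(115,200,5); L=tolid([(np.argmax(m[v])-.5,v) for v in rows]); Rr=tolid([(511-np.argmax(m[v][::-1])+.5,v) for v in rows])
    for nm,q,k in [('y edge',top,1),('-x edge',L,0),('+x edge',Rr,0)]:
        f=np.polyfit(q[:,1-k],q[:,k],1); print(nm,'mean',round(np.median(q[:,k]),2),'at0',round(f[1],2),'slope deg',round(np.degrees(np.arctan(f[0])),2))
E
python3 - <<'E'
from inhand import *
inhand(np.load('last_wrist.npz'),bot.sense())
E
```

```text
y edge mean 74.88 at0 74.95 slope deg -0.38
-x edge mean -73.95 at0 -73.84 slope deg -0.09
+x edge mean 74.03 at0 73.9 slope deg 0.16
```

The lid is centred in the hand (edges at +75 and ±74, slope under 0.4°). I'll descend to just above the frame.

Run:
```python
from plan import *
p,Rt=target(15,4.5,15); print(move(p,Rt))
```

```text
([-0.295, 1.254, -0.03], [0.0005, 0.0021, -0.001])
```

step_arm(rotation=[[0,0,0],[0,0.002,0],[0,0.002,0],[0,0.002,0],[0,0.002,0],[0,0.002,0]], offset=[[-0.08,0.35,-0.01],[-0.16,0.7,-0.02],[-0.24,1.02,-0.03],[-0.295,1.25,-0.03],[-0.295,1.25,-0.03],[-0.295,1.25,-0.03]], jaw=[0,0,0,0,0,0])

```text
time_s: 9.25
tool_pos: [492.4, 221.4, 166.4]
orientation: [[0.962, 0.257, 0.092], [-0.089, -0.024, 0.996], [0.258, -0.966, 0.0]]
contact_force: [0.3, 0.6, -2.6]
grip_width: 15.6
```

Run:
```python
from plan import *
where(); c=cam('side'); save('side6.png',cv2.resize(c['img'][80:210,120:290],(784,600),interpolation=cv2.INTER_CUBIC))
c=cam('wrist'); save('wrist6.png',cv2.resize(c['img'],(800,600)))
for z in (2,-3): p,Rt=target(15,4.5,z); print(move(p,Rt))
```

```text
t 9.25 lip ex 4.7 ey 0.2 z 15.8 tilt 14.98 roll 0.00 yaw 0.00 F bay [ 0.2  0.7 -2.6] T [-0.09  0.5  -0.01] w 15.6 tcp [492.4 221.4 166.4]
([-0.076, 0.266, -0.006], [-0.0003, 0.0, -0.0003])
([-0.102, 0.363, -0.006], [-0.0003, 0.0, -0.0003])
```

View pics/side6.png

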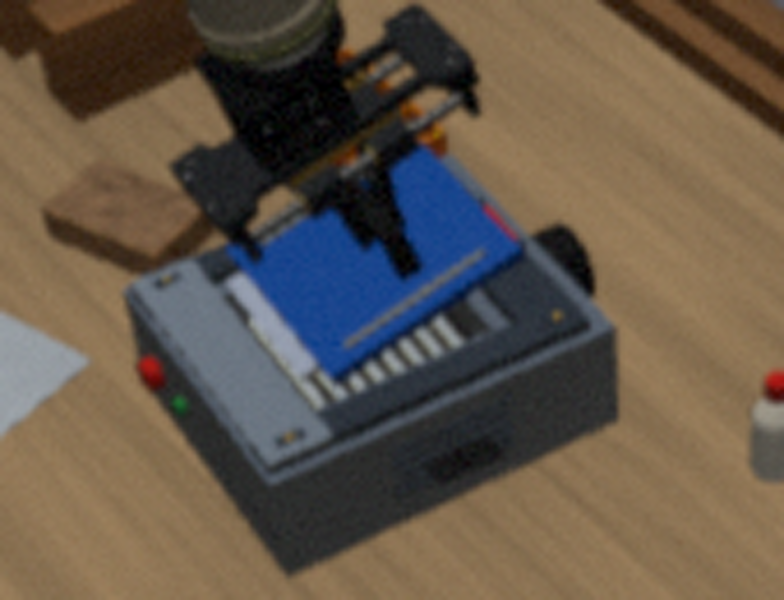

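View pics/wrist6.png

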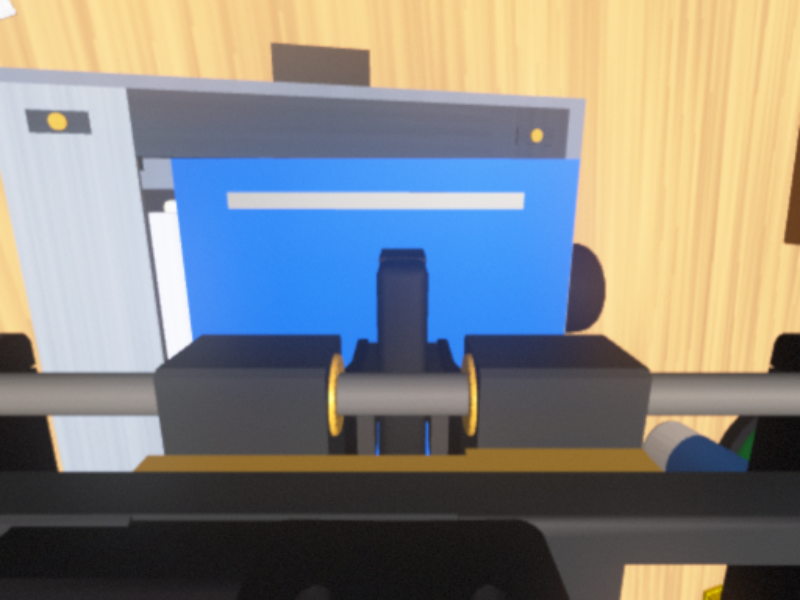

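The lip sits just past the ledge edge (gap at columns 135–150) and the lid is inside the side walls. Lowering slowly.

step_arm(rotation=[[0,0,0],[0,0,0],[0,0,0],[0,0,0],[0,0,0]], offset=[[-0.02,0.08,0],[-0.04,0.16,0],[-0.06,0.23,0],[-0.076,0.266,0],[-0.076,0.266,0]], jaw=[0,0,0,0,0])

```text
time_s: 9.98
tool_pos: [492.1, 221.4, 152.5]
orientation: [[0.962, 0.257, 0.092], [-0.089, -0.024, 0.996], [0.258, -0.966, 0.0]]
contact_force: [-0.5, -0.1, -2.9]
grip_width: 15.8
```

Run:
```python
from plan import *
where()
for z in (0,-2,-4): p,Rt=target(15,4.5,z); print(move(p,Rt))
```

```text
t 9.97 lip ex 4.4 ey 0.2 z 1.9 tilt 14.97 roll 0.00 yaw 0.01 F bay [-0.5 -0.1 -2.9] T [-0.04  0.5   0.01] w 15.8 tcp [492.1 221.4 152.5]
([-0.008, 0.036, -0.005], [-0.0001, 0.0001, -0.0005])
([-0.019, 0.075, -0.005], [-0.0001, 0.0001, -0.0005])
([-0.029, 0.114, -0.005], [-0.0001, 0.0001, -0.0005])
```

step_arm(rotation=[[0,0,0],[0,0,0],[0,0,0],[0,0,0],[0,0,0],[0,0,0]], offset=[[-0.005,0.02,-0.005],[-0.01,0.04,-0.005],[-0.015,0.06,-0.005],[-0.02,0.078,-0.005],[-0.024,0.09,-0.005],[-0.024,0.09,-0.005]], jaw=[0,0,0,0,0,0])

```text
time_s: 10.72
tool_pos: [492.1, 221.1, 147.8]
orientation: [[0.962, 0.257, 0.092], [-0.089, -0.024, 0.996], [0.258, -0.966, -0.0]]
contact_force: [1.1, -0.2, -2.9]
grip_width: 15.8
```

Run:
```python
from plan import *
where()
for z in (-4,-6): p,Rt=target(15,4.5,z); print(move(p,Rt))
for x in (0,-5,-10,-12): p,Rt=target(15,x,-3); print(x,move(p,Rt))
```

```text
t 10.72 lip ex 4.4 ey -0.1 z -2.8 tilt 14.97 roll -0.00 yaw 0.01 F bay [ 1.1 -0.1 -2.9] T [-0.08  0.5  -0.02] w 15.8 tcp [492.1 221.1 147.8]
([-0.004, 0.022, 0.001], [0.0, 0.0001, -0.0006])
([-0.015, 0.061, 0.001], [0.0, 0.0001, -0.0006])
0 ([-0.086, -0.02, 0.001], [0.0, 0.0001, -0.0006])
-5 ([-0.183, -0.046, 0.001], [0.0, 0.0001, -0.0006])
-10 ([-0.279, -0.072, 0.001], [0.0, 0.0001, -0.0006])
-12 ([-0.318, -0.082, 0.001], [0.0, 0.0001, -0.0006])
```

step_arm(rotation=[[0,0,0],[0,0,0],[0,0,0],[0,0,0]], offset=[[-0.002,0.01,0],[-0.004,0.02,0],[-0.007,0.03,0],[-0.007,0.03,0]], jaw=[0,0,0,0])

```text
time_s: 11.22
tool_pos: [492.4, 221.3, 146.6]
orientation: [[0.962, 0.258, 0.092], [-0.089, -0.023, 0.996], [0.259, -0.966, 0.0]]
contact_force: [0.9, 0.1, -0.2]
grip_width: 15.8
```

Run:
```python
from plan import *
where()
```

```text
t 11.22 lip ex 4.8 ey 0.1 z -4.1 tilt 15.00 roll 0.02 yaw -0.00 F bay [ 0.9  0.2 -0.2] T [-0.11  0.34  0.05] w 15.8 tcp [492.4 221.3 146.6]
```

Contact with the rails felt at about z = -4 (model). I'll lift slightly and slide the lip under the ledge.

step_arm(rotation=[[0,0,0],[0,0,0],[0,0,0],[0,0,0],[0,0,0],[0,0,0],[0,0,0],[0,0,0]], offset=[[0.004,-0.014,0],[-0.04,-0.026,0],[-0.08,-0.036,0],[-0.12,-0.047,0],[-0.16,-0.058,0],[-0.2,-0.068,0],[-0.23,-0.076,0],[-0.23,-0.076,0]], jaw=[0,0,0,0,0,0,0,0])

```text
time_s: 12.22
tool_pos: [480.2, 222.4, 147.3]
orientation: [[0.962, 0.258, 0.092], [-0.089, -0.023, 0.996], [0.259, -0.966, 0.0]]
contact_force: [-0.1, -0.1, -2.4]
grip_width: 15.6
```

Run:
```python
from plan import *
where()
for x in (-9,-11,-13): p,Rt=target(15,x,-3.4); print(x,move(p,Rt))
```

```text
t 12.22 lip ex -7.5 ey 0.1 z -3.4 tilt 14.99 roll 0.02 yaw -0.00 F bay [-0.1 -0.1 -2.4] T [-0.07  0.54  0.05] w 15.6 tcp [480.2 222.4 147.3]
-9 ([-0.029, -0.008, -0.002], [-0.0004, -0.0, -0.0001])
-11 ([-0.068, -0.018, -0.002], [-0.0004, -0.0, -0.0001])
-13 ([-0.106, -0.029, -0.002], [-0.0004, -0.0, -0.0001])
```

step_arm(rotation=[[0,0,0],[0,0,0],[0,0,0],[0,0,0],[0,0,0]], offset=[[-0.015,-0.004,0],[-0.03,-0.008,0],[-0.045,-0.012,0],[-0.058,-0.015,0],[-0.058,-0.015,0]], jaw=[0,0,0,0,0])

```text
time_s: 12.85
tool_pos: [477.2, 222.7, 147.2]
orientation: [[0.962, 0.258, 0.092], [-0.089, -0.023, 0.996], [0.259, -0.966, 0.0]]
contact_force: [-0.5, -0.4, -3.0]
grip_width: 15.5
```

Run:
```python
from plan import *
where()
```

```text
t 12.85 lip ex -10.5 ey 0.1 z -3.4 tilt 14.99 roll 0.02 yaw 0.00 F bay [-0.5 -0.5 -3. ] T [-0.07  0.49 -0.01] w 15.5 tcp [477.2 222.7 147.2]
```

Still free. I'll creep on to feel the ledge.

step_arm(rotation=[[0,0,0],[0,0,0],[0,0,0],[0,0,0]], offset=[[-0.01,-0.003,0],[-0.02,-0.005,0],[-0.03,-0.008,0],[-0.03,-0.008,0]], jaw=[0,0,0,0])

```text
time_s: 13.35
tool_pos: [476.0, 222.8, 147.5]
orientation: [[0.962, 0.258, 0.092], [-0.089, -0.023, 0.996], [0.259, -0.966, 0.001]]
contact_force: [2.4, -1.0, -2.3]
grip_width: 16.1
```

Run:
```python
from plan import *
where()
```

```text
t 13.35 lip ex -11.7 ey 0.2 z -3.2 tilt 15.04 roll 0.04 yaw -0.00 F bay [ 2.4 -0.8 -2.3] T [-0.13 -0.16  0.1 ] w 16.1 tcp [476.  222.8 147.5]
```

Ledge felt at model x = -11.6 (expected -11.0), so I'll correct by +0.6. Next is the swing down, keeping 1 mm clear of the ledge.

```bash
cat >> plan.py <<'E'
def swing(th,clear=1.0,up=0.5):
    t=np.radians(th); lx=clear+10*np.sin(t)-14*np.cos(t); lz=up-14*np.sin(t)
    return target(th,lx-0.6,lz-0.5)
E
python3 - <<'E'
from plan import *
for th in (15,13,11,9,7,5,3,0): print(th,move(*swing(th)))
E
```

```text
15 ([0.02, 0.015, -0.003], [-0.0008, -0.0001, 0.0007])
13 ([0.038, 0.073, -0.003], [-0.0008, -0.0, 0.0356])
11 ([0.054, 0.132, -0.003], [-0.0008, -0.0, 0.0705])
9 ([0.067, 0.191, -0.003], [-0.0008, -0.0, 0.1054])
7 ([0.078, 0.252, -0.004], [-0.0008, -0.0, 0.1403])
5 ([0.087, 0.312, -0.004], [-0.0008, 0.0, 0.1752])
3 ([0.094, 0.374, -0.004], [-0.0008, 0.0, 0.2101])
0 ([0.1, 0.466, -0.004], [-0.0008, 0.0, 0.2625])
```

step_arm(rotation=[[0,0,0.001],[0,0,0.018],[0,0,0.036],[0,0,0.053],[0,0,0.07],[0,0,0.088],[0,0,0.105],[0,0,0.105]], offset=[[0.02,0.015,-0.003],[0.029,0.044,-0.003],[0.038,0.073,-0.003],[0.046,0.102,-0.003],[0.054,0.132,-0.003],[0.061,0.161,-0.003],[0.067,0.191,-0.003],[0.067,0.191,-0.003]], jaw=[0,0,0,0,0,0,0,0])

```text
time_s: 14.35
tool_pos: [481.9, 222.1, 139.0]
orientation: [[0.983, 0.156, 0.093], [-0.092, -0.014, 0.996], [0.156, -0.988, 0.001]]
contact_force: [0.4, 0.0, -1.3]
grip_width: 15.7
```

Run:
```python
from plan import *
where()
for th in (9,8,7,6,5,4,3,0): print(th,move(*swing(th)))
```

```text
t 14.35 lip ex -11.7 ey -0.0 z -2.3 tilt 8.99 roll 0.03 yaw -0.02 F bay [ 0.4  0.1 -1.3] T [-0.07  0.25  0.04] w 15.7 tcp [481.9 222.1 139. ]
9 ([-0.003, -0.003, 0.002], [-0.0005, -0.0004, -0.0001])
8 ([0.006, 0.026, 0.002], [-0.0005, -0.0004, 0.0173])
7 ([0.015, 0.056, 0.002], [-0.0005, -0.0004, 0.0348])
6 ([0.022, 0.085, 0.002], [-0.0005, -0.0004, 0.0522])
5 ([0.03, 0.115, 0.002], [-0.0005, -0.0004, 0.0697])
4 ([0.037, 0.145, 0.002], [-0.0005, -0.0004, 0.0872])
3 ([0.043, 0.175, 0.002], [-0.0005, -0.0004, 0.1046])
0 ([0.059, 0.267, 0.001], [-0.0005, -0.0004, 0.157])
```

step_arm(rotation=[[0,0,0.009],[0,0,0.017],[0,0,0.026],[0,0,0.035],[0,0,0.035]], offset=[[0.001,0.012,0.002],[0.006,0.026,0.002],[0.01,0.041,0.002],[0.015,0.056,0.002],[0.015,0.056,0.002]], jaw=[0,0,0,0,0])

```text
time_s: 14.98
tool_pos: [483.0, 222.1, 136.5]
orientation: [[0.988, 0.121, 0.093], [-0.092, -0.011, 0.996], [0.121, -0.993, 0.001]]
contact_force: [-1.7, -1.2, 3.2]
grip_width: 15.5
```

Run:
```python
from plan import *
where()
for th in (7,6,5,4,3,0): print(th,move(*swing(th)))
c=cam('side'); save('side7.png',cv2.resize(c['img'][80:210,120:290],(784,600),interpolation=cv2.INTER_CUBIC))
```

```text
t 14.97 lip ex -12.3 ey 0.2 z -1.5 tilt 6.96 roll 0.03 yaw -0.03 F bay [-1.5 -1.3  3.2] T [-0.24  0.69 -0.02] w 15.5 tcp [483.  222.1 136.5]
7 ([0.0, 0.002, -0.002], [-0.0005, -0.0005, -0.0007])
6 ([0.009, 0.032, -0.002], [-0.0005, -0.0005, 0.0168])
5 ([0.018, 0.061, -0.002], [-0.0005, -0.0004, 0.0342])
4 ([0.026, 0.091, -0.002], [-0.0005, -0.0004, 0.0517])
3 ([0.033, 0.121, -0.002], [-0.0005, -0.0004, 0.0691])
0 ([0.052, 0.212, -0.002], [-0.0005, -0.0004, 0.1215])
```

View pics/side7.png

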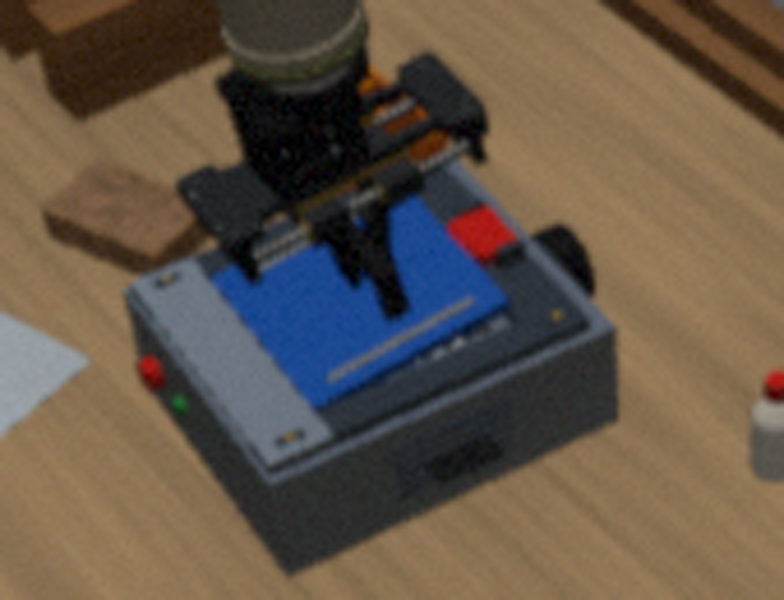

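The lip is under the ledge and the front edge touches the catch ramp (catch at (480,232)), with low force. I'll keep rotating in small steps.

step_arm(rotation=[[0,0,0.008],[0,0,0.017],[0,0,0.017]], offset=[[0.004,0.016,-0.001],[0.009,0.032,-0.002],[0.009,0.032,-0.002]], jaw=[0,0,0])

```text
time_s: 15.4
tool_pos: [483.6, 222.2, 135.4]
orientation: [[0.99, 0.104, 0.092], [-0.092, -0.009, 0.996], [0.104, -0.995, 0.001]]
contact_force: [-4.3, -1.2, 7.5]
grip_width: 15.8
```

Run:
```python
from plan import *
where()
for th in (6,5,4,3,0): print(th,move(*swing(th)))
```

```text
t 15.4 lip ex -12.5 ey 0.3 z -1.0 tilt 5.99 roll 0.06 yaw -0.01 F bay [-4.1 -1.5  7.5] T [-0.42  0.88 -0.  ] w 15.8 tcp [483.6 222.2 135.4]
6 ([-0.0, 0.009, -0.005], [-0.001, -0.0002, -0.0002])
5 ([0.009, 0.038, -0.005], [-0.001, -0.0002, 0.0173])
4 ([0.017, 0.068, -0.005], [-0.001, -0.0002, 0.0347])
3 ([0.025, 0.098, -0.005], [-0.001, -0.0002, 0.0522])
0 ([0.046, 0.188, -0.005], [-0.001, -0.0002, 0.1045])
```

step_arm(rotation=[[0,0,0.008],[0,0,0.017],[0,0,0.017]], offset=[[0.004,0.018,-0.002],[0.009,0.036,-0.004],[0.009,0.036,-0.004]], jaw=[0,0,0])

```text
time_s: 15.78
tool_pos: [484.2, 222.4, 134.2]
orientation: [[0.992, 0.087, 0.092], [-0.092, -0.006, 0.996], [0.087, -0.996, 0.002]]
contact_force: [-6.0, -0.9, 6.7]
grip_width: 15.9
```

Run:
```python
from plan import *
where()
for th in (5,4,3,0): print(th,move(*swing(th)))
```

```text
t 15.78 lip ex -12.7 ey 0.5 z -0.6 tilt 5.00 roll 0.10 yaw 0.01 F bay [-5.9 -1.4  6.7] T [-0.29  0.96  0.04] w 15.9 tcp [484.2 222.4 134.2]
5 ([0.0, 0.013, -0.009], [-0.0018, 0.0001, 0.0])
4 ([0.009, 0.043, -0.009], [-0.0018, 0.0001, 0.0175])
3 ([0.018, 0.072, -0.009], [-0.0018, 0.0001, 0.035])
0 ([0.04, 0.163, -0.009], [-0.0018, 0.0002, 0.0873])
```

step_arm(rotation=[[0,0,0.008],[0,0,0.017],[0,0,0.017]], offset=[[0.004,0.02,-0.004],[0.009,0.04,-0.007],[0.009,0.04,-0.007]], jaw=[0,0,0])

```text
time_s: 16.15
tool_pos: [484.8, 222.5, 132.9]
orientation: [[0.993, 0.07, 0.092], [-0.092, -0.004, 0.996], [0.07, -0.998, 0.003]]
contact_force: [-5.6, -1.1, 8.3]
grip_width: 16.0
```

Run:
```python
from plan import *
where()
for th in (4,3,2,1,0): print(th,move(*swing(th)))
```

```text
t 16.15 lip ex -13.0 ey 0.7 z -0.2 tilt 4.02 roll 0.15 yaw 0.03 F bay [-5.4 -1.6  8.3] T [-0.3   1.04  0.03] w 16.0 tcp [484.8 222.5 132.9]
4 ([0.001, 0.016, -0.013], [-0.0027, 0.0005, 0.0003])
3 ([0.01, 0.046, -0.013], [-0.0027, 0.0006, 0.0177])
2 ([0.019, 0.075, -0.014], [-0.0027, 0.0006, 0.0352])
1 ([0.026, 0.105, -0.014], [-0.0027, 0.0006, 0.0526])
0 ([0.034, 0.136, -0.014], [-0.0027, 0.0006, 0.0701])
```

step_arm(rotation=[[-0.001,0,0.009],[-0.002,0,0.018],[-0.002,0,0.026],[-0.002,0,0.035],[-0.002,0,0.035]], offset=[[0.005,0.022,-0.004],[0.01,0.042,-0.008],[0.014,0.057,-0.012],[0.019,0.073,-0.012],[0.019,0.075,-0.012]], jaw=[0,0,0,0,0])

```text
time_s: 16.77
tool_pos: [485.2, 222.5, 129.1]
orientation: [[0.995, 0.033, 0.091], [-0.091, -0.002, 0.996], [0.033, -0.999, 0.001]]
contact_force: [-5.3, 1.6, 3.0]
grip_width: 16.0
```

Run:
```python
from plan import *
where()
for th in (2,1,0): print(th,move(*swing(th)))
print(0,move(*swing(0,1,0)))
```

```text
t 16.77 lip ex -14.1 ey 0.5 z -0.5 tilt 1.91 roll 0.05 yaw 0.07 F bay [-5.4  1.1  3. ] T [ 0.26  1.33 -0.02] w 16.0 tcp [485.2 222.5 129.1]
2 ([0.015, -0.003, -0.012], [-0.0009, 0.0013, -0.0015])
1 ([0.024, 0.026, -0.013], [-0.0009, 0.0013, 0.0159])
0 ([0.032, 0.056, -0.013], [-0.0009, 0.0013, 0.0334])
0 ([0.032, 0.066, -0.013], [-0.0009, 0.0013, 0.0334])
```

step_arm(rotation=[[0,0,0.009],[0,0.001,0.017],[0,0.001,0.026],[0,0.001,0.034],[0,0.001,0.034]], offset=[[0.004,0.015,-0.004],[0.008,0.03,-0.008],[0.012,0.045,-0.008],[0.015,0.062,-0.008],[0.015,0.066,-0.008]], jaw=[0,0,0,0,0])

```text
time_s: 17.4
tool_pos: [486.2, 222.0, 126.4]
orientation: [[0.996, -0.001, 0.092], [-0.092, 0.001, 0.996], [-0.001, -1.0, 0.001]]
contact_force: [-6.7, -0.6, 11.3]
grip_width: 16.0
```

Run:
```python
from plan import *
where()
print(0,move(*swing(0,1,0)))
c=cam('side'); save('side8.png',cv2.resize(c['img'][80:210,120:290],(784,600),interpolation=cv2.INTER_CUBIC))
```

```text
t 17.4 lip ex -14.4 ey 0.3 z 0.2 tilt -0.07 roll 0.07 yaw -0.00 F bay [-6.6 -1.2 11.3] T [-0.26  1.46  0.02] w 16.0 tcp [486.2 222.  126.4]
0 ([0.014, 0.012, -0.005], [-0.0012, -0.0001, -0.0012])
```

View pics/side8.png

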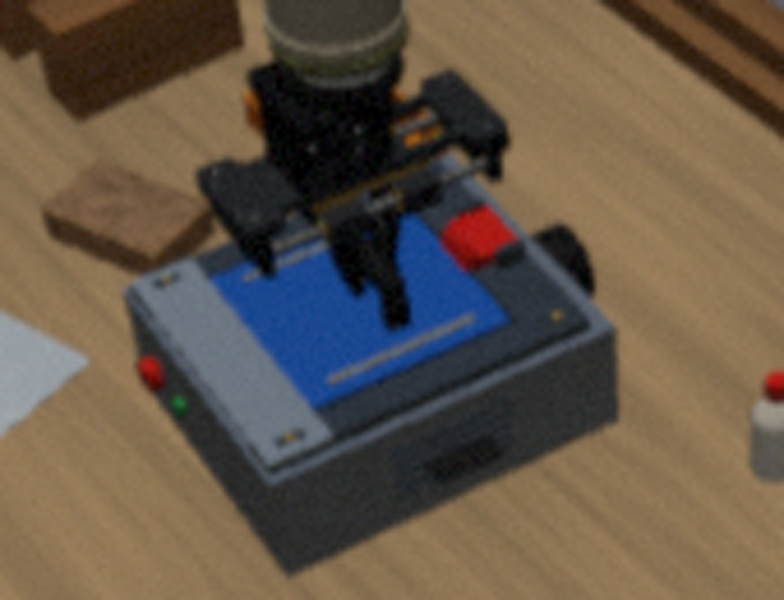

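The lid is nearly flat. A residual -x force of about 6.6 N suggests the catch is still pushed back, so I'll press a bit more at the front.

step_arm(rotation=[[0,0,0.004],[0,0,0.008],[0,0,0.008]], offset=[[0.004,0.012,0],[0.008,0.022,0],[0.008,0.022,0]], jaw=[0,0,0])

```text
time_s: 17.82
tool_pos: [486.1, 222.0, 126.4]
orientation: [[0.996, -0.01, 0.092], [-0.092, 0.002, 0.996], [-0.011, -1.0, 0.001]]
contact_force: [-11.7, -1.2, 16.0]
grip_width: 15.9
```

Run:
```python
from plan import *
where()
```

```text
t 17.82 lip ex -14.7 ey 0.3 z 1.1 tilt -0.61 roll 0.09 yaw -0.00 F bay [-11.6  -2.3  16. ] T [-0.53  2.26  0.04] w 15.9 tcp [486.1 222.  126.4]
```

Run:
```python
from inhand import *
c=cam('wrist'); s=bot.sense(); inhand(c,s); save('wrist9.png',cv2.resize(c['img'],(800,600)))
P=cloud(c); hsv=cv2.cvtColor(c['img'],cv2.COLOR_RGB2HSV).astype(int); H,S,V=hsv[...,0],hsv[...,1],hsv[...,2]
m=((abs(H-109)<14)&(S>150)&(V>90)).astype(np.uint8); m[210:]=0; m=cv2.erode(m,np.ones((5,5)))>0
n,l,st,_=cv2.connectedComponentsWithStats(m.astype(np.uint8)); m=l==1+np.argmax(st[1:,4])
q=P[m]; A=np.stack([q@EX-LEDGE-76,q@EY-BY,np.ones(len(q))],-1); k,*_=np.linalg.lstsq(A,q[:,2],rcond=None); r=q[:,2]-A@k; g=abs(r)<4; k,*_=np.linalg.lstsq(A[g],q[g,2],rcond=None)
print('lid top plane slope x deg',np.degrees(k[0]),'y',np.degrees(k[1]),'z at bay',k[2],'at front',k[2]+75*k[0], len(q),np.std(r))
# frame reference, ledge & xframe
v,u=np.mgrid[0:384,0:512]; ex=P@EX-LEDGE; ey=P@EY-BY
for nm,mm in [('ledge',(ex<-6)&(ex>-35)&(ey>0)&(ey<75)),('side frame',(ey>82)&(ey<100)&(ex>0)&(ex<150)),('xframe',(ex>160)&(ex<172)&(ey>25)&(ey<90))]:
    mm=mm&(v<215)&(P[...,2]>80)&(P[...,2]<120); print(nm,mm.sum(),np.median(P[...,2][mm]) if mm.any() else None)
for nm,a,b in [('lid -x part',5,40),('lid +x part',110,145)]:
    mm=m&(ex>a)&(ex<b); print(nm,mm.sum(),np.median(P[...,2][mm]))
```

```text
y edge mean 74.97 at0 75.15 slope deg -0.17
-x edge mean -73.43 at0 -73.58 slope deg 0.21
+x edge mean 75.87 at0 75.53 slope deg 0.44
lid top plane slope x deg 0.026940256135781753 y 0.034745960594694446 z at bay 99.51120713442847 at front 99.54647184724597 20582 10.783896185841652
ledge 5263 99.49403657007656
side frame 9225 99.5598042314607
xframe 2464 99.66996904669892
lid -x part 5364 99.51775236184116
lid +x part 5437 99.55063563215361
```

View pics/wrist9.png

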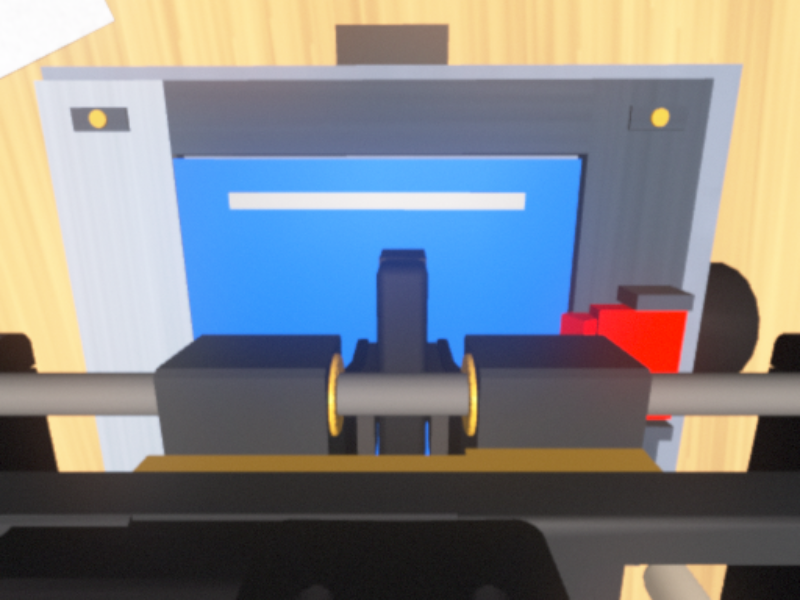

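The depth shows the lid level and flush with the frame (99.5 mm everywhere). The catch nose at (575,325) stands out past the wall line at column ~582, over the lid edge. I'll relax the load, then open the jaws partway, since full opening would come close to the catch.

step_arm(rotation=[[0,0,-0.005],[0,0,-0.01],[0,0,-0.01]], offset=[[-0.008,-0.006,0],[-0.012,-0.01,0],[-0.012,-0.01,0]], jaw=[0,0,0])

```text
time_s: 18.25
tool_pos: [485.9, 221.8, 126.7]
orientation: [[0.996, 0.0, 0.093], [-0.093, 0.001, 0.996], [0.0, -1.0, 0.001]]
contact_force: [2.7, 0.6, -3.1]
grip_width: 15.7
```

Run:
```python
from plan import *
where()
```

```text
t 18.25 lip ex -14.5 ey 0.1 z 0.4 tilt 0.01 roll 0.08 yaw -0.01 F bay [ 2.7  0.8 -3.1] T [-0.05 -0.42  0.  ] w 15.7 tcp [485.9 221.8 126.7]
```

step_arm(rotation=[[0,0,0],[0,0,0],[0,0,0],[0,0,0],[0,0,0]], offset=[[0,0,0],[0,0,0],[0,0,0],[0,0,0],[0,0,0]], jaw=[0.4,0.4,0.4,0.4,0.4])

```text
time_s: 18.88
tool_pos: [485.9, 221.8, 126.7]
orientation: [[0.996, 0.0, 0.093], [-0.093, 0.001, 0.996], [0.0, -1.0, 0.001]]
contact_force: [0.2, 1.0, 1.1]
grip_width: 34.5
```

step_arm(rotation=[[0,0,0],[0,0,0],[0,0,0],[0,0,0],[0,0,0],[0,0,0],[0,0,0]], offset=[[0,-0.1,0],[0,-0.4,0],[0,-0.9,0],[0,-1.5,-0.3],[0,-2.2,-0.8],[0,-2.4,-1.2],[0,-2.4,-1.2]], jaw=[0.4,0.4,0.4,0.4,0.4,0.4,0.4])

```text
time_s: 19.75
tool_pos: [480.7, 160.7, 247.6]
orientation: [[0.995, 0.002, 0.095], [-0.095, 0.002, 0.995], [0.002, -1.0, 0.003]]
contact_force: [0.7, 0.5, -0.1]
grip_width: 34.6
```

Run:
```python
from inhand import *
where(); c=cam('wrist'); save('wrist10.png',cv2.resize(c['img'],(800,600)))
P=cloud(c); hsv=cv2.cvtColor(c['img'],cv2.COLOR_RGB2HSV).astype(int); H,S,V=hsv[...,0],hsv[...,1],hsv[...,2]
m=((abs(H-109)<14)&(S>150)&(V>90)).astype(np.uint8); m[210:]=0; m=cv2.erode(m,np.ones((5,5)))>0
ex=P@EX-LEDGE; ey=P@EY-BY; v,u=np.mgrid[0:384,0:512]; z=P[...,2]
for a,b in [(5,40),(60,75),(110,145)]:
    mm=m&(ex>a)&(ex<b); print('lid',a,b,mm.sum(),np.median(z[mm]))
for nm,mm in [('ledge',(ex<-6)&(ex>-35)&(abs(ey)<75)),('side frame',(ey>82)&(ey<100)&(ex>0)&(ex<150)),('xframe',(ex>160)&(ex<172)&(ey>25)&(ey<90))]:
    mm=mm&(v<215)&(z>80)&(z<120); print(nm,mm.sum(),np.median(z[mm]))
```

```text
t 19.75 lip ex -14.0 ey -61.0 z 121.2 tilt 0.09 roll 0.15 yaw -0.15 F bay [ 0.7  0.5 -0.1] T [-0.04 -0.   -0.04] w 34.6 tcp [480.7 160.7 247.6]
lid 5 40 4829 99.56621531275141
lid 60 75 1916 99.56681425162878
lid 110 145 4806 99.62219990623748
ledge 4604 99.55816745356233
side frame 3626 99.62885566286155
xframe 978 99.69707984206678
```

View pics/wrist10.png

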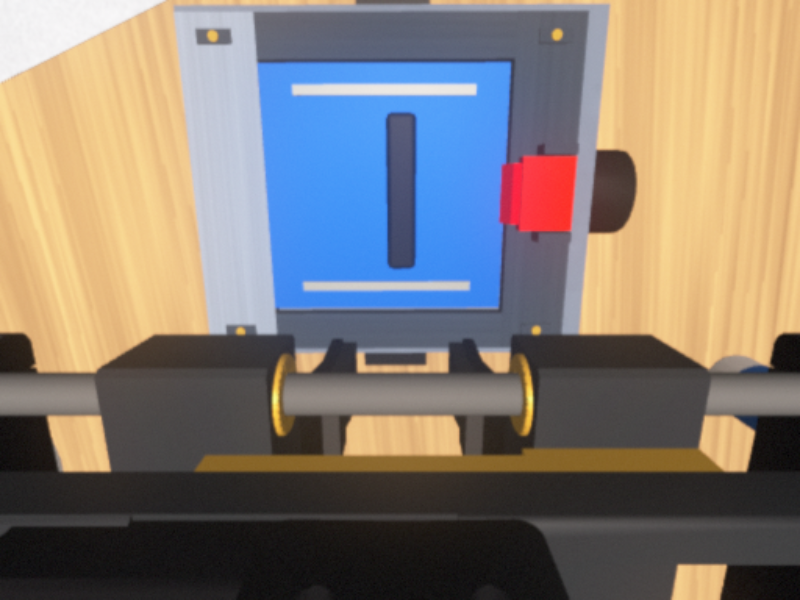

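The lid is flush and the nose tip at (501,195) overlaps the lid edge (column ~507). I'll compare the catch's extent with its empty-bay reading.

Run:
```python
from m2 import *
from plan import *
for f in ('ext.npz','last_wrist.npz'):
    c=np.load(f); hsv=cv2.cvtColor(c['img'],cv2.COLOR_RGB2HSV).astype(int)
    m=((hsv[...,0]<6)|(hsv[...,0]>174))&(hsv[...,1]>170)&(hsv[...,2]>100); m[200:]=0; m[:,:280]=0
    n,l,st,_=cv2.connectedComponentsWithStats(m.astype(np.uint8)); m=l==1+np.argmax(st[1:,4])
    v,u=np.nonzero(m); 
    for h,nm in((101.5,'nose tip'),(115,'rear')):
        q=atz(c,np.stack([u,v],-1),h); e=q@EX-LEDGE; k=q@EY-BY; g=abs(k-np.median(k))<12; print(f,nm,np.round(np.percentile(e[g],[1,99]),1))
s=bot.sense(); print(s['time_s'],np.round(s['contact_force'],1))
```

```text
ext.npz nose tip [148.6 192.2]
ext.npz rear [146.  187.7]
last_wrist.npz nose tip [154.6 192.3]
last_wrist.npz rear [151.4 187.4]
19.8 [-0.6  1.6 -0.5]
```

Run:
```python
from m2 import *
from plan import *
ims=[]
for f in ('ext.npz','last_wrist.npz'):
    c=np.load(f); v0=107 if 'ext' in f else 125
    i=c['img']; hsv=cv2.cvtColor(i,cv2.COLOR_RGB2HSV)
    best=None
    for v in (v0-4,v0,v0+4):
        cols=np.arange(308,340); q=atz(c,np.stack([cols,np.full(len(cols),v)],-1),101.5)@EX-LEDGE
        print(f,v,[(int(u),round(float(a),1),i[v,u].tolist()) for u,a in zip(cols,q) if 140<a<158])
    ims.append(cv2.resize(i[v0-40:v0+40,280:380],(390,312),interpolation=cv2.INTER_NEAREST))
save('catch11.png',np.hstack(ims))
```

```text
ext.npz 103 [(309, 140.1, [138, 142, 155]), (310, 141.1, [138, 140, 153]), (311, 142.2, [138, 140, 153]), (312, 143.3, [138, 139, 153]), (313, 144.3, [140, 141, 155]), (314, 145.4, [139, 138, 151]), (315, 146.5, [146, 123, 133]), (316, 147.6, [159, 66, 69]), (317, 148.6, [165, 42, 39]), (318, 149.7, [168, 44, 40]), (319, 150.8, [168, 44, 42]), (320, 151.8, [168, 42, 40]), (321, 152.9, [168, 39, 35]), (322, 154.0, [193, 41, 37]), (323, 155.1, [232, 39, 30]), (324, 156.1, [242, 37, 29]), (325, 157.2, [242, 40, 23])]
ext.npz 107 [(309, 140.2, [137, 140, 152]), (310, 141.2, [137, 139, 153]), (311, 142.3, [138, 141, 154]), (312, 143.4, [140, 141, 155]), (313, 144.5, [137, 140, 153]), (314, 145.5, [139, 139, 153]), (315, 146.6, [145, 122, 134]), (316, 147.7, [163, 70, 72]), (317, 148.8, [167, 45, 42]), (318, 149.8, [166, 41, 38]), (319, 150.9, [167, 40, 40]), (320, 152.0, [166, 40, 34]), (321, 153.1, [170, 40, 36]), (322, 154.1, [201, 37, 34]), (323, 155.2, [240, 40, 32]), (324, 156.3, [242, 38, 26]), (325, 157.4, [242, 38, 27])]
ext.npz 111 [(309, 140.3, [139, 141, 154]), (310, 141.4, [13
[... 1441 characters left out ...]
6]), (326, 153.2, [197, 43, 75]), (327, 154.2, [223, 42, 74]), (328, 155.2, [248, 40, 70]), (329, 156.2, [252, 38, 68]), (330, 157.2, [253, 36, 66])]
last_wrist.npz 129 [(313, 140.6, [83, 145, 245]), (314, 141.6, [83, 147, 245]), (315, 142.6, [85, 144, 245]), (316, 143.6, [82, 144, 245]), (317, 144.6, [84, 144, 245]), (318, 145.5, [89, 142, 244]), (319, 146.5, [118, 125, 229]), (320, 147.5, [170, 69, 124]), (321, 148.5, [193, 47, 84]), (322, 149.5, [194, 43, 80]), (323, 150.5, [194, 45, 77]), (324, 151.5, [194, 45, 77]), (325, 152.4, [193, 40, 75]), (326, 153.4, [197, 38, 74]), (327, 154.4, [228, 39, 72]), (328, 155.4, [252, 39, 69]), (329, 156.4, [253, 39, 68]), (330, 157.4, [252, 35, 63])]
```

View pics/catch11.png

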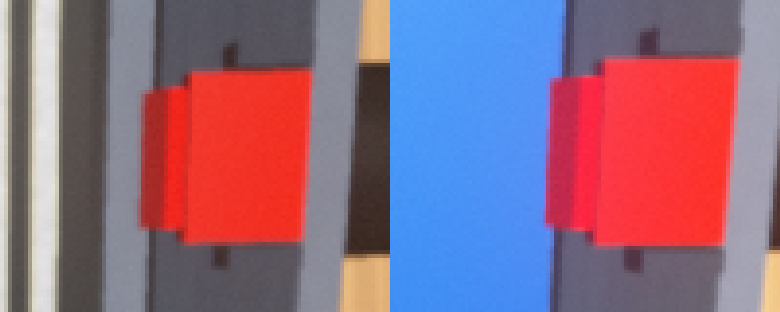

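The crop shows the nose tip at x ≈ 147 mm from the ledge both with the bay empty and now, so the catch is fully out over the lid edge. The earlier 6 mm difference came from a hue threshold missing the blue-tinted nose. Handing in.

Run:
```python
from h import *
print(bot.finish_job())
```

```text
the job is handed in; nothing more can be done
None
```

The larger blue lid is back on the extractor and latched, and I handed the job in at about 20 s with the gripper open and clear. The hand-in gives no verdict.

I gripped the lid by its bar and tilted it 15°. I felt for the rails and the ledge with the lip hooked underneath, then swung it down in small steps until it lay flush. The largest force I read on the tool was about 20 N, but I read it only at the end of each move, so a brief peak in between could have been higher.

**Last checks:**
- **Level:** the lid's top read 99.57–99.62 mm along its length, against 99.56–99.70 mm for the ledge and frame around it.
- **Catch:** the nose tip is within about 1 mm of where it was with the bay empty, so the catch is out over the lid's edge.
- **Disagreement:** a first colour-based reading of the catch was 6 mm off, because the threshold missed the nose tinted by blue reflection. A pixel-by-pixel comparison resolved it.
- **Not checked:** I did not measure the bystanders again. The arm never went close to them, and I felt no unexpected contact.

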